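# Set the articulator's kickstand and hold its upper frame open

## Robot

A 6-joint arm with a two-finger parallel gripper is mounted at the origin on the work surface. World frame = base frame: x ahead of the robot, y to its left, z up, the work surface at z = 0. Lengths are in m, angles in rad, forces in N, time in s.
With the tool pointing down it reaches from about 0.4 to 0.825 m from the base axis. Payload 7 kg.
Tool frame: the origin (TCP) lies at the very end of the fingers, on their centre line; the grasp point (between the pads) lies 19 mm behind it; z points along the fingers, y is the line along which they close (so a half turn about z gives the same grasp; the last joint's range is limited). The gripper opens to 88 mm and grips with 3 to 60 N. Pads are 19 mm wide; open, the fingers measure 130 mm over their backs; the gripper's body (78 mm by 193 mm) begins 47 mm behind the grasp point.
Start: joints at [1.487, 0.359, 0.012, 0, -1.224, -0.288], TCP at [0.245, 0.629, 0.227] pointing down, gripper open.
Joint ranges: [-3.07, 3.07], [-1.43, 2.12], [-1.02, 1.25], [-3.03, 1.67], [-3.05, -0], [-3.03, 3.03]. Speed limits (rad/s): [2.39, 2.39, 3.01, 3.14, 3.14, 3.14].

## Interface

Orientations are given as [roll, pitch, yaw] about the fixed x, y, z axes, in that order (R = Rz(yaw) Ry(pitch) Rx(roll)).
In Python, from station import arm, grab_frame gives the robot as it stands.
- The arm moves only by the tool jog_arm, never from a script. Its argument "deltas" is a list that holds one entry, the list of rows, each a list of 4 numbers: the shift along the tool's x, y, z in units of 60 mm (1.0 is 60 mm), then the turn about the tool's z in units of 5 degrees (1.0 is 5 degrees). A call has 1 to 8 rows; each row is the pose to reach, as a shift and turn from the pose commanded when the call began, along the tool's axes at that moment; what a row does not reach only later rows make up. A row lasts 1/8 s, in which the tool goes at most 62.5 mm and 10.7 degrees, less where a joint would pass 70% of its speed; a pose out of reach is approached as far as the arm can. A call with a gripper value outside its range is refused whole. "grip" is the finger opening in mm, from 0 to 87.6, set as the call begins (left out, the last holds). The fingers move at their own pace and stop on an object; "squeeze" is the grip in N (left out, the last holds). Time passes only in rows, so rows that repeat a pose let the fingers close. It gives the time, the measured TCP pose, the force, the opening and the grip force at its end, in the units of the state.
- arm.get_state(): the state, without advancing time (a new reading comes with each control period).
- grab_frame(name): name is "side" or "top" or "wrist"; returns a dict with "img" (480x640x3 uint8, red, green, blue), "vfov" (degrees; the focal length in pixels is half the picture's height over the tangent of half this angle, whatever the lens; pixels are square), "cx", "cy" (the principal point, pixels), "dist_coeffs" ([k1, k2, p1, p2, k3] as OpenCV has them; the pictures are not rectified), "xyz" and "rotation" of the camera in the world. Camera axes: x right, y down, z forward; pixel columns grow to the right and rows downward; lengths in m; the calibration is good to about 2 mm. A picture is of the moment at which its call begins. There is no depth.
- arm.job_done(): hands the job in; it is judged then, once.
The state is a dict: "t": time; "q": joint angles; "qd": joint speeds; "joint_efforts": joint torques, N m; "eef_pos": TCP position; "ee_rot": TCP orientation; "force": force on the tool from outside, world axes, zero at the start; "moment": the same for the moment, N m; "width": finger opening in m; "gripper_force": force on a finger pad.
Only numpy, scipy, OpenCV 4.12 (cv2) and the standard library are available. Lean on these libraries where they do the work, as an engineer would, in place of code of your own. Each camera call takes 0.05 s, during which the arm holds its last target. There are 200 camera calls.

## Task

I need to get at the lower cast in the dental articulator. First flip its rear kickstand down past its spring's centre until it is fully out with its foot at the bench, so that the articulator cannot tip over backwards; then swing the upper frame open until it stands upright, and finish still holding it there with the gripper, because by itself it falls shut or back. Keep the articulator standing level on its feet about where it is, and leave the jars, the brush and the small tooth die beside it alone.

Things in the scene. Friction and masses are not known exactly. Their poses are not given: they have to be found in the camera images.
- articulator: Dental articulator, here its lower frame: loose grey aluminium stand on rubber feet, 1.3 kg in all, 125 mm long, 124 wide, 130 high; a firm push slides it. Origin on the bench under the opening axis; +x to its rear (kickstand side), -x to its front (pin side), z up. Rear posts at y = +-53 mm carry the opening axis, along y at x = 0, z = 120 mm. Plaster jaw casts between the frames.
- upper_frame: Upper frame with its cast, about 0.24 kg: flat T-shaped bar 10 mm thick, 34 wide, 113 long. Origin on the opening axis; -x along the bar to its front end, z out of its top face; axes as the articulator's when shut; upright, -x points up. A boss at the front (30 mm wide, 18 thick) carries the steel incisal pin (8 mm, parallel to z, at x = -102 mm), 94 mm down to a small table, square head on top.
- frame_hinge (a joint): Opening angle of the upper frame about the opening axis (y): 0 shut (its start), 1.57 upright, 2.2 thrown back to the stop. Hardly any friction: let go, it falls shut below about 1.8 rad and falls back beyond that.
- pin_head (a point): Centre of the steel head on top of the incisal pin: a 12 mm cube, 36 mm above the upper frame's middle plane (27 above the boss under it), 102 in front of the opening axis, 156 above the bench when shut. Pinched lightly (20 N) along y it turns, and slips a few mm, between the pads, so the tool can keep pointing down as the frame swings; a hard grip sticks and lifts the stand.
- kickstand (a joint): Kickstand angle: 0 stowed (standing up behind the posts, leaning 0.15 rad to the front; its start), growing as it swings rearward and down to its stop at 2.43, fully out, foot at the bench. An over-centre spring drives it to 0 below about 1.1 rad and on to the stop above that, with about 1 N at the foot.
- stand_foot (a point): Centre of the kickstand's foot, a 14 mm rubber ball on a flat leg (10 mm wide, 6 thick), 65 mm from its pivot, which runs along y at x = 45 mm, z = 50 mm of the articulator between two cheeks up to z = 58 mm. Stowed: 114 mm above the bench, 35 mm behind the opening axis. Pinched along y, the ball turns between the fingers.
- jar_a: Bystander: small stain jar, 38 mm across, 30 mm high, amber with black lid; origin at the centre of its underside.
- jar_b: Bystander: small stain jar, 38 mm across, 30 mm high, black with white lid; origin at the centre of its underside.
- brush: Bystander: slim black brush lying on the bench, 160 mm long, 8 mm thick; origin under the middle of its length.
- die: Bystander: single tooth on a 16 mm plaster block, 25 mm high; origin at the centre of its underside.
Things that resemble listed ones, but are neither listed nor needed, are in the scene too. There is more than one size of the articulator; the job needs the middle-sized.

How it is judged:
On the way, in this order (a step that is already met when the one before it is completed fails the run):
1. the kickstand is flipped over centre and fully out (value of joint kickstand above 2.3 rad and value of joint frame_hinge below 0.3 rad), for 0.2 s.
2. the upper frame is swung upright and held by the gripper (value of joint frame_hinge between 1.36 and 1.78 rad and contact force between the fingers and upper_frame above 0.3 N), for 0.3 s.
At the end, for the whole second after the job is handed in: The gripper still holds the upper frame (finger contact over 0.3 N), which stands still and upright within 12 degrees (hinge 1.36 to 1.78 rad); the kickstand is fully out (over 2.3 rad); the articulator stands level on the bench (within 3 degrees, not lifted) and within 50 mm of where it was (all of step 2 and angular speed of upper_frame below 0.3 rad/s and value of joint kickstand above 2.3 rad and angle between articulator's own z axis and vertical below 0.06 rad and height (world z) of articulator below 0.006 m and distance of articulator from where it was at the start of the episode below 0.05 m); the arm keeps its last pose, push and grip.
It fails at once if the articulator is tipped (angle between articulator's own z axis and vertical above 0.3 rad).
It fails at once if a jar is disturbed (distance of any of jar_a, jar_b from where it was at the start of the episode above 0.03 m).
It fails at once if the brush or the die is disturbed (distance of any of brush, die from where it was at the start of the episode above 0.03 m).
It also fails if it takes over 51 s, if anything falls off the work surface, if the arm or the gripper's body presses on something with over 40 N, if the wrist force passes 120 N, or if a joint passes its speed limit or range.

## Working session

There is one attempt and no reset: what is moved stays moved. The work goes in short steps, Python scripts to look and compute and a tool call to move; the robot and the scene stay as the last step left them, time stands still between calls to the robot, and variables do not carry over. Pictures are saved under pics/ and viewed, at most 10 in all, crops included, and the job is handed in when it is done.

Besides the shell and the picture viewer there is one more tool, called in YAML: its name, and indented under it one key for each argument. jog_arm: Moves the arm, as the interface text tells. Its arguments: {"type":"object","properties":{"deltas":{"type":"array"},"grip":{"type":"number"},"squeeze":{"type":"number"}},"required":["deltas"]}

```bash
mkdir -p pics; ls; cat > h.py <<'E'
import numpy as np, cv2, json
from station import arm, grab_frame
from scipy.spatial.transform import Rotation as R
def K(f):
    fl=240/np.tan(np.radians(f["vfov"])/2); return np.array([[fl,0,f["cx"]],[0,fl,f["cy"]],[0,0,1]])
def rot(f):
    r=np.array(f["rotation"],float); return r if r.shape==(3,3) else R.from_euler('xyz',r).as_matrix()
def ray(f,u,v):
    p=cv2.undistortPoints(np.array([[[u,v]]],float),K(f),np.array(f["dist_coeffs"],float))[0,0]
    d=rot(f)@[p[0],p[1],1]; return np.array(f["xyz"]),d/np.linalg.norm(d)
def proj(f,P):
    r=rot(f); P=np.atleast_2d(P)
    rv=cv2.Rodrigues(r.T)[0]; t=-r.T@np.array(f["xyz"])
    return cv2.projectPoints(P.astype(float),rv,t,K(f),np.array(f["dist_coeffs"],float))[0][:,0]
def atz(f,u,v,z):
    o,d=ray(f,u,v); return o+d*(z-o[2])/d[2]
def tri(*a):
    A=np.zeros((3,3));b=np.zeros(3)
    for f,u,v in a:
        o,d=ray(f,u,v);M=np.eye(3)-np.outer(d,d);A+=M;b+=M@o
    X=np.linalg.solve(A,b); return X,[np.linalg.norm((np.eye(3)-np.outer(ray(*q)[1],ray(*q)[1]))@(X-ray(*q)[0])) for q in a]
def save(n,f):
    cv2.imwrite(f"pics/{n}.png",f["img"][:,:,::-1]); np.save(f"pics/{n}.npy",f,allow_pickle=True)
def load(n): return np.load(f"pics/{n}.npy",allow_pickle=True).item()
E
python3 - <<'E'
from h import *
for n in("side","top","wrist"):
    f=grab_frame(n);save(n,f);print(n,f["vfov"],f["xyz"],f["rotation"],f["dist_coeffs"])
print(arm.get_state())
E
```

```text
pics
side 49.294485931718725 [0.25945468 0.48579281 0.94506113] [-2.43978021 -0.00637484 -2.67147183] [-0.02655057  0.          0.          0.          0.        ]
top 52.01782557650636 [ 0.44020668 -0.14302351  1.2164874 ] [-2.99433164  0.00736149 -1.57493512] [0.02610441 0.         0.         0.         0.        ]
wrist 61.7286775039839 [0.31582926 0.60239763 0.38458367] [ 2.85633827e+00 -1.37201407e-03 -1.94187705e+00] [-0.02058069  0.          0.          0.          0.        ]
{'t': 0.15, 'q': array([ 1.48708986e+00,  3.59215493e-01,  1.12764318e-02, -2.23342658e-04,
       -1.22408042e+00, -2.88130961e-01]), 'qd': array([ 0.00012479, -0.00076505,  0.00367811,  0.00261423, -0.00136023,
       -0.00153035]), 'joint_efforts': array([-1.76608337e-03, -5.83273888e+01,  2.93293029e+01,  7.00125083e+00,
        8.87717411e-03, -1.03141999e-04]), 'eef_pos': array([0.2451299 , 0.628535  , 0.22585107]), 'ee_rot': array([ 3.14036025e+00, -1.46269704e-04, -3.71913361e-01]), 'force': array([0.61095053, 0.34782144, 0.1044346 ]), 'moment': array([-0.00201518, -0.02002446, -0.01396047]), 'gripper_force': 0.0, 'width': 0.08769523524971079}
```

View pics/side.png

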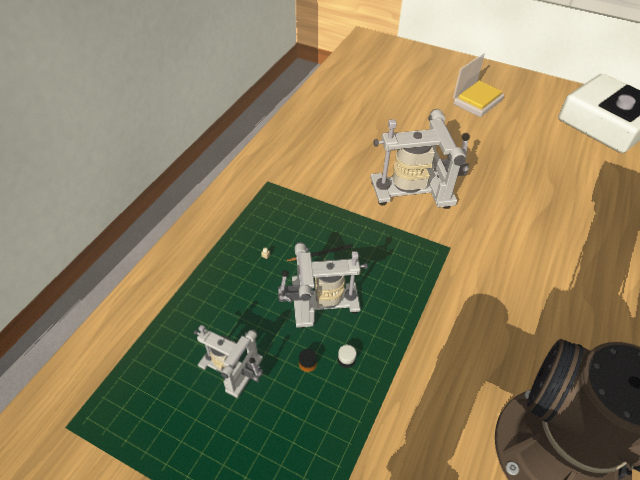

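View pics/top.png

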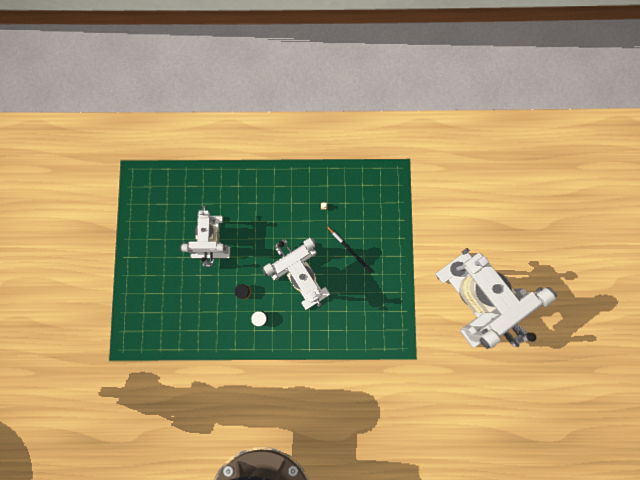

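Candidates: side (225,350) small, (328,285) on the mat between, (415,165) the largest. In the top view these are (205,237), (298,273) and (495,298). I take the middle one, (328,285) / (298,273), and check it in a close crop.

```bash
python3 - <<'E'
from h import *
s=load("side")["img"][235:335,265:380]; t=load("top")["img"][225:325,250:350]
a=cv2.resize(s,(460,400),interpolation=3);b=cv2.resize(t,(400,400),interpolation=3)
im=np.hstack([a,b])[:, :, ::-1]; im=cv2.resize(im,(800,372)); cv2.imwrite("pics/crop1.png",im)
S=load("side");T=load("top")
# rough length of posts axis at z=.12 for middle
for n,(u,v) in dict(L=(268,270),Rr=(311,244),F=(318,302)).items(): print(n,atz(T,u,v,.12))
for n,(u,v) in dict(jb=(242,291),jw=(259,319)).items(): print(n,atz(T,u,v,.03))
for n,(u,v) in dict(die=(324,206)).items(): print(n,atz(T,u,v,.02))
E
```

```text
L [ 0.52766064 -0.02265505  0.12      ]
Rr [ 0.58569182 -0.11874154  0.12      ]
F [ 0.45639687 -0.13396685  0.12      ]
jb [0.48474301 0.04904486 0.03      ]
jw [0.41833291 0.00729084 0.03      ]
die [ 0.69390584 -0.14897317  0.02      ]
```

View pics/crop1.png

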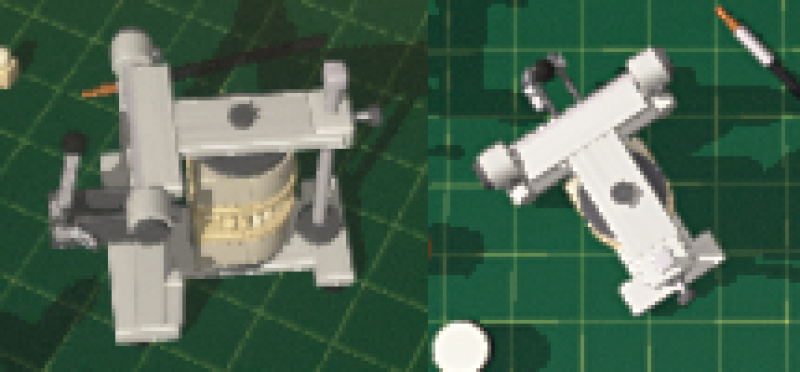

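The crop shows the middle-sized articulator. The kickstand ball is at side (284.6,273.4) and top (281.5,243.8). The pin head is at side (355,255) and top ~(315,296).

```bash
python3 - <<'E'
from h import *
S=load("side");T=load("top")
ball=tri((S,284.6,273.4),(T,281.5,243.8)); head=tri((S,355.3,255),(T,315,296))
print(ball,head)
# post cap ends: side crop caps (131,45) and (148,207); top crop (655,65),(496,165)
c1=tri((S,265+131/3.72,235+45/3.72),(T,250+227/3.72,225+66/3.72)); c2=tri((S,265+148/3.72,235+207/3.72),(T,250+67/3.72,225+165/3.72))
print(c1,c2); print(np.linalg.norm(c1[0]-c2[0]))
# model fit
def fit(ys,w):
    pass
L=np.array([[35,0,114],[-102,0,156],[0,-55,122],[0,55,122]])/1e3
obs=[(S,284.6,273.4,0),(T,281.5,243.8,0),(S,355.3,255,1),(T,315,296,1),(S,265+131/3.72,235+45/3.72,2),(T,250+227/3.72,225+66/3.72,2),(S,265+148/3.72,235+207/3.72,3),(T,250+67/3.72,225+165/3.72,3)]
from scipy.optimize import least_squares
def X(p): return R.from_euler('z',p[2]).apply(L)+[p[0],p[1],0]
g=lambda p:np.concatenate([proj(f,X(p)[i])[0]-[u,v] for f,u,v,i in obs])
r=least_squares(g,[.55,-.07,1.0]);print(r.x,r.fun.round(1),X(r.x))
st=arm.get_state();print(st["eef_pos"],st["ee_rot"])
W=load("wrist");Rt=R.from_euler('xyz',st["ee_rot"]).as_matrix()
print("cam in tool",Rt.T@(np.array(W["xyz"])-st["eef_pos"]),(Rt.T@rot(W)).round(3))
E
```

```text
(array([ 0.58733063, -0.05180994,  0.11242778]), [np.float64(0.00017566525557536462), np.float64(0.0001756652555756267)]) (array([ 0.46935802, -0.12765342,  0.15373575]), [np.float64(0.0007149598550619285), np.float64(0.0007149598550619361)])
(array([ 0.58776947, -0.11900278,  0.12244423]), [np.float64(0.0004673315979140075), np.float64(0.0004673315979141462)]) (array([ 0.5279123 , -0.02367023,  0.12729334]), [np.float64(0.0006288311696957124), np.float64(0.0006288311696955777)])
0.11267071165719011
[ 0.55730712 -0.07167881  0.561375  ] [ 0.4 -0.9  0.5  0.2 -0.7 -0.4 -0.9 -1.1  0.1  0.6 -0.3  0.7 -0.   1.
  1.   0.4] [[ 0.58693546 -0.05304654  0.114     ]
 [ 0.47096168 -0.12597858  0.156     ]
 [ 0.58658641 -0.11823763  0.122     ]
 [ 0.52802784 -0.02511999  0.122     ]]
[0.2451299  0.628535   0.22585107] [ 3.14036025e+00 -1.46269704e-04 -3.71913361e-01]
cam in tool [ 0.07538742 -0.00114599 -0.1587231 ] [[ 0.001 -0.96  -0.282]
 [ 1.     0.001  0.   ]
 [-0.    -0.282  0.96 ]]
```

The fit is good, with under 1.1 px residual and origin ≈ (0.557,-0.072), yaw 0.561. Moving above the kickstand, first half of the way.

jog_arm:
  deltas:
    - [[0.4,0.35,-0.1,-0.4],[1.0,0.9,-0.2,-1.0],[1.7,1.5,-0.3,-1.7],[2.4,2.1,-0.4,-2.4],[3.1,2.8,-0.4,-3.1],[3.8,3.4,-0.4,-3.8],[4.4,4.0,-0.4,-4.6],[4.7,4.3,-0.4,-5.3]]
  grip: 30
  squeeze: 10

```text
t: 1.15
eef_pos: [0.4147, 0.2837, 0.2506]
ee_rot: [-3.141, 0.0, 0.091]
force: [0.3, 0.6, 0.4]
width: 0.0302
gripper_force: 0.0
```

```bash
cat >> h.py <<'E'
ART=np.array([.5573,-.0717]);YAW=.561
def art2w(P,art=ART,yaw=YAW): return R.from_euler('z',yaw).apply(np.atleast_2d(P))+[art[0],art[1],0]
def units(targ,yaw,st=None):
    st=st or arm.get_state();m=R.from_euler('xyz',st["ee_rot"]).as_matrix()
    d=(m.T@(np.array(targ)-st["eef_pos"]))/.06
    return np.r_[d,-np.degrees((yaw-st["ee_rot"][2]+np.pi)%(2*np.pi)-np.pi)/5].round(2)
E
python3 - <<'E'
from h import *
s=arm.get_state();print(s["t"],s["eef_pos"],s["ee_rot"],s["q"][5],units([.587,-.053,.25],YAW))
E
```

```text
1.15 [0.41467504 0.28371528 0.25064446] [-3.14149289e+00  5.90211541e-05  9.12223051e-02] 0.6704434995453663 [ 2.35  5.85  0.01 -5.38]
```

jog_arm:
  deltas:
    - [[0.2,0.4,0,-0.4],[0.6,1.2,0,-1.2],[1.0,2.2,0,-2.2],[1.4,3.3,0,-3.2],[1.8,4.4,0,-4.1],[2.1,5.2,0,-4.9],[2.35,5.85,0,-5.4],[2.35,5.85,0,-5.4]]

```text
t: 2.15
eef_pos: [0.587, -0.0537, 0.2495]
ee_rot: [-3.141, 0.002, 0.558]
force: [-0.9, 1.5, -0.3]
width: 0.0299
gripper_force: 0.0
```

```bash
python3 - <<'E'
from h import *
s=arm.get_state();print(s["t"],s["eef_pos"],s["ee_rot"])
f=grab_frame("wrist");im=f["img"].copy();save("w1",f)
P=art2w(np.array([[35,0,114],[-102,0,162],[0,-62,120],[0,62,120]])/1e3)
px=proj(f,P);print(px)
E
```

```text
2.15 [ 0.58696918 -0.05370354  0.24948674] [-3.14121591e+00  1.73545464e-03  5.58235922e-01]
[[321.35060885 230.51486918]
 [321.69346047 425.71070668]
 [402.19152988 276.50558099]
 [240.68298569 276.76819233]]
```

View pics/w1.png

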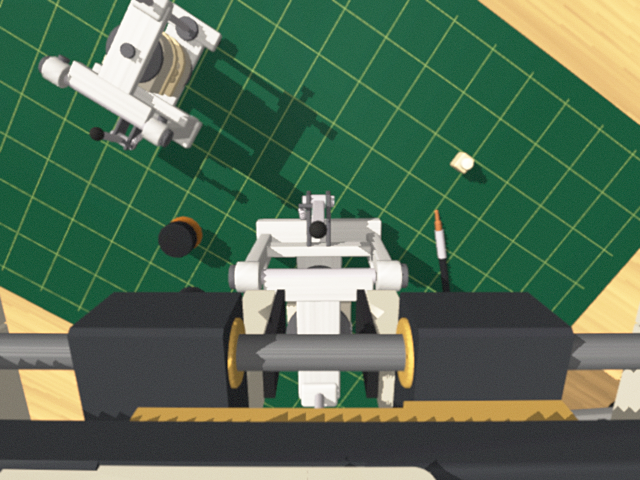

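The wrist picture shows the ball at (318,229), caps near (238,275) and (398,275), pin top at (319,400). This is ~2 mm from the prediction. I'll triangulate with this view and plan the descent and the arc.

```bash
python3 - <<'E'
from h import *
S=load("side");T=load("top");W=load("w1")
b,e=tri((S,284.6,273.4),(T,281.5,243.8),(W,318,229));print(b,e)
h,e=tri((S,355.3,255),(T,315,296),(W,319,400));print(h,e)
print("wrist only at z", atz(W,318,229,.114))
x=np.array([.847,.532,0])
b=np.array([*( (b[:2]+atz(W,318,229,.114)[:2])/2),.114]);print(b)
print("above",units(b+[0,0,-.019+.05],YAW),"down",units(b+[0,0,-.019],YAW))
for th in np.arange(0,1.7,.15):
    a=th-.15; d=np.array([65*np.sin(a)+65*np.sin(.15),0,65*np.cos(a)-65*np.cos(.15)])
    print(round(th,2),d.round(1),"units",(d/60*[1,1,-1]).round(2))
E
```

```text
[ 0.58686337 -0.05113869  0.11342927] [np.float64(0.00012042752368755312), np.float64(0.0008552733697748337), np.float64(0.0008569028198936973)]
[ 0.47160527 -0.12720914  0.14331692] [np.float64(0.006583881545231531), np.float64(0.002698824711895834), np.float64(0.007381391247401757)]
wrist only at z [ 0.58659391 -0.05030407  0.114     ]
[ 0.58672864 -0.05072138  0.114     ]
above [ 0.02 -0.02  1.74 -0.03] down [ 0.02 -0.02  2.58 -0.03]
0.0 [0. 0. 0.] units [ 0.  0. -0.]
0.15 [9.7 0.  0.7] units [ 0.16  0.   -0.01]
0.3 [19.4  0.   0. ] units [ 0.32  0.   -0.  ]
0.45 [28.9  0.  -2.2] units [0.48 0.   0.04]
0.6 [38.   0.  -5.7] units [0.63 0.   0.1 ]
0.75 [ 46.4   0.  -10.6] units [0.77 0.   0.18]
0.9 [ 54.    0.  -16.7] units [0.9  0.   0.28]
1.05 [ 60.6   0.  -23.9] units [1.01 0.   0.4 ]
1.2 [ 66.1   0.  -31.9] units [1.1  0.   0.53]
1.35 [ 70.3   0.  -40.7] units [1.17 0.   0.68]
1.5 [ 73.1   0.  -50. ] units [1.22 0.   0.83]
1.65 [ 74.6   0.  -59.7] units [1.24 0.   0.99]
```

jog_arm:
  deltas:
    - [[0.02,-0.03,0.4,0],[0.02,-0.03,0.9,0],[0.02,-0.03,1.4,0],[0.02,-0.03,1.8,0],[0.02,-0.03,2.1,0],[0.02,-0.03,2.4,0],[0.02,-0.03,2.55,0],[0.02,-0.03,2.55,0]]

```text
t: 3.2
eef_pos: [0.5861, -0.048, 0.0973]
ee_rot: [-3.141, 0.001, 0.563]
force: [-0.3, -0.0, 0.0]
width: 0.0299
gripper_force: 0.0
```

jog_arm:
  deltas:
    - [[0,0,0,0],[0,0,0,0],[0,0,0,0],[0,0,0,0],[0,0,0,0],[0,0,0,0]]
  grip: 5
  squeeze: 10

```text
t: 3.95
eef_pos: [0.5875, -0.0488, 0.0983]
ee_rot: [3.14, -0.002, 0.562]
force: [3.1, -3.7, 3.4]
width: 0.0123
gripper_force: 10.0
```

Width is 12 mm, so the pinch is slightly high on the ball and ~2 mm off sideways. Reopening and re-centring.

jog_arm:
  deltas:
    - [[0,0,0,0],[0,0.03,0.03,0],[0,0.04,0.06,0],[0,0.04,0.06,0]]
  grip: 24

```text
t: 4.45
eef_pos: [0.5874, -0.0506, 0.0935]
ee_rot: [-3.141, 0.001, 0.562]
force: [0.1, 0.6, -0.8]
width: 0.024
gripper_force: 0.0
```

jog_arm:
  deltas:
    - [[0,0,0,0],[0,0,0,0],[0,0,0,0],[0,0,0,0],[0,0,0,0]]
  grip: 5
  squeeze: 10

```text
t: 5.08
eef_pos: [0.5873, -0.05, 0.0938]
ee_rot: [-3.141, 0.0, 0.562]
force: [-3.2, 4.0, 1.4]
width: 0.0124
gripper_force: 10.0
```

jog_arm:
  deltas:
    - [[0.06,-0.01,-0.01,0],[0.18,-0.02,-0.01,0],[0.34,-0.02,0.0,0],[0.48,-0.02,0.04,0],[0.63,-0.02,0.1,0],[0.77,-0.02,0.18,0],[0.83,-0.02,0.23,0],[0.83,-0.02,0.23,0]]

```text
t: 6.08
eef_pos: [0.6304, -0.0223, 0.08]
ee_rot: [3.141, -0.001, 0.563]
force: [-2.1, 4.8, 2.5]
width: 0.0127
gripper_force: 10.0
```

jog_arm:
  deltas:
    - [[0.07,-0.02,0.05,0],[0.13,-0.03,0.11,0],[0.18,-0.03,0.17,0],[0.23,-0.03,0.24,0],[0.27,-0.03,0.3,0],[0.31,-0.03,0.38,0],[0.34,-0.03,0.45,0],[0.36,-0.03,0.5,0]]

```text
t: 7.08
eef_pos: [0.647, -0.0098, 0.0499]
ee_rot: [3.141, -0.0, 0.562]
force: [4.2, -1.6, 1.4]
width: 0.0127
gripper_force: 10.0
```

```bash
python3 - <<'E'
from h import *
s=arm.get_state();print(s["t"],s["eef_pos"],s["ee_rot"],s["width"])
S=grab_frame("side");save("s2",S);W=grab_frame("wrist");save("w2",W)
a=cv2.resize(S["img"][235:335,265:380],(460,400),interpolation=3)
b=cv2.resize(W["img"][60:480,150:490],(324,400),interpolation=3)
cv2.imwrite("pics/c2.png",np.hstack([a,b])[:,:,::-1])
E
```

```text
7.075 [ 0.64696405 -0.00979182  0.04992448] [ 3.14146685e+00 -4.23752366e-04  5.62141753e-01] 0.012670555978087151
```

View pics/c2.png

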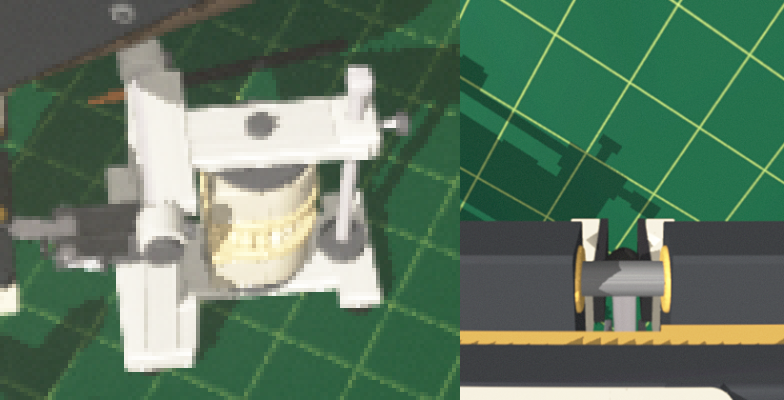

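The leg is held roughly horizontal (side crop, at (40,228)), past centre, and the articulator hasn't moved. Releasing so that the spring drives it out, then rising.

jog_arm:
  deltas:
    - [[0,0,0,0],[0,0,0,0],[0,0,0,0],[0,0,0,0],[0,0,-0.3,0],[0,0,-0.8,0],[0,0,-1.4,0],[0,0,-2.0,0]]
  grip: 36

```text
t: 8.18
eef_pos: [0.6467, -0.0101, 0.1728]
ee_rot: [3.141, -0.001, 0.562]
force: [1.0, 1.1, -1.1]
width: 0.0358
gripper_force: 0.0
```

```bash
python3 - <<'E'
from h import *
ps=art2w(np.array([-102,0,162+40])/1e3)[0]
s=arm.get_state();print(s["t"],s["eef_pos"])
print("to pin hover",units([.4705,-.1255,.22],YAW))
E
```

```text
8.175 [ 0.64668991 -0.01011371  0.1728332 ]
to pin hover [-3.51  0.06 -0.79  0.01]
```

jog_arm:
  deltas:
    - [[0,0,-0.5,0],[-0.3,0,-1.0,0],[-0.9,0,-1.1,0],[-1.6,0.03,-1.1,0],[-2.3,0.06,-1.1,0],[-3.0,0.06,-1.1,0],[-3.5,0.06,-1.1,0],[-3.5,0.06,-1.1,0]]

```text
t: 9.18
eef_pos: [0.4695, -0.1259, 0.2381]
ee_rot: [3.14, -0.002, 0.561]
force: [-0.4, 0.6, 1.0]
width: 0.0363
gripper_force: 0.0
```

```bash
python3 - <<'E'
from h import *
s=arm.get_state();print(s["t"],s["eef_pos"],s["ee_rot"])
S=grab_frame("side");save("s3",S);W=grab_frame("wrist");save("w3",W);T=grab_frame("top");save("t3",T)
print(proj(W,art2w(np.array([-102,0,162])/1e3)),proj(W,art2w(np.array([94,0,8])/1e3)))
a=cv2.resize(S["img"][235:335,255:370],(414,360),interpolation=3)
b=cv2.resize(W["img"][0:360,120:506],(386,360),interpolation=3)
cv2.imwrite("pics/c3.png",np.hstack([a,b])[:,:,::-1])
E
```

```text
9.175 [ 0.46947736 -0.12585405  0.23805308] [ 3.14049574e+00 -2.31582763e-03  5.60739917e-01]
[[323.2737392  255.91787169]] [[322.48918672 -18.17999344]]
```

View pics/c3.png

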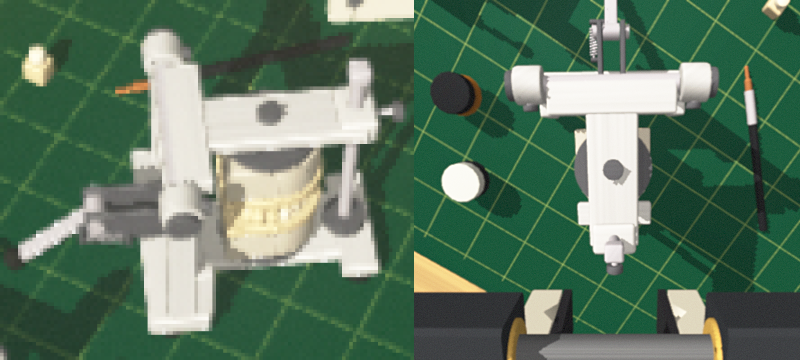

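The kickstand is fully out (side crop, foot at (12,255)). The pin head is near wrist (319,246), and I zoom there for its exact place.

```bash
python3 - <<'E'
from h import *
W=load("w3");S=load("s3")
b=cv2.resize(W["img"][200:300,270:370],(500,500),interpolation=3)
a=cv2.resize(S["img"][240:290,340:370],(300,500),interpolation=3)
cv2.imwrite("pics/c4.png",np.hstack([b,a])[:,:,::-1])
E
```

```text
(no output)
```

View pics/c4.png

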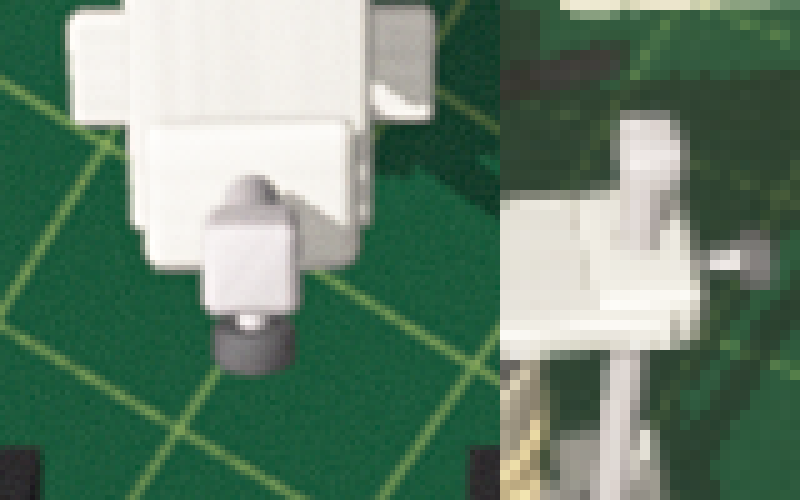

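The head's top face centre is at wrist (319.8,253.4) and side (~355,253).

```bash
python3 - <<'E'
from h import *
W=load("w3");S=load("s3")
h,e=tri((W,319.8,253.4),(S,355,253));print(h,e)
p=atz(W,319.8,253.4,.162);print(p)
h2=np.array([*(p[:2]+h[:2])/2,.156]);print(h2)
s=arm.get_state();print(s["eef_pos"],"down",units(h2-[0,0,.019],YAW))
print((R.from_euler('z',-YAW).apply(np.array([*(p[:2]-ART),0]))))
r=108.2;a0=np.arctan2(36,102)
for th in np.arange(0,1.58,.1):
    a=a0+th;print(round(th,2),((np.array([r*np.cos(a0)-r*np.cos(a),r*np.sin(a)-36]))/60*[1,-1]).round(2))
E
```

```text
[ 0.47070187 -0.12375858  0.16301491] [np.float64(0.0009316316163875845), np.float64(0.0009316316163875857)]
[ 0.47117116 -0.12329555  0.162     ]
[ 0.47093652 -0.12352707  0.156     ]
[ 0.47140982 -0.12486088  0.23711997] down [ 0.   -0.02  1.67  0.01]
[-0.10037785  0.00213624  0.        ]
0.0 [ 0. -0.]
0.1 [ 0.07 -0.17]
0.2 [ 0.15 -0.33]
0.3 [ 0.25 -0.48]
0.4 [ 0.37 -0.62]
0.5 [ 0.5  -0.74]
0.6 [ 0.64 -0.86]
0.7 [ 0.79 -0.95]
0.8 [ 0.95 -1.04]
0.9 [ 1.11 -1.11]
1.0 [ 1.29 -1.16]
1.1 [ 1.46 -1.19]
1.2 [ 1.64 -1.2 ]
1.3 [ 1.82 -1.2 ]
1.4 [ 2.   -1.18]
1.5 [ 2.18 -1.14]
```

jog_arm:
  deltas:
    - [[0,-0.02,0.3,0],[0,-0.02,0.7,0],[0,-0.02,1.1,0],[0,-0.02,1.4,0],[0,-0.02,1.6,0],[0,-0.02,1.65,0],[0,-0.02,1.65,0]]

```text
t: 10.2
eef_pos: [0.4706, -0.1239, 0.1375]
ee_rot: [3.141, -0.0, 0.562]
force: [1.1, -0.8, 0.4]
width: 0.0362
gripper_force: 0.0
```

jog_arm:
  deltas:
    - [[0,0,0,0],[0,0,0,0],[0,0,0,0],[0,0,0,0],[0,0,0,0],[0,0,0,0]]
  grip: 4
  squeeze: 20

```text
t: 10.95
eef_pos: [0.4705, -0.1243, 0.1375]
ee_rot: [3.141, -0.0, 0.562]
force: [1.1, -3.9, 3.0]
width: 0.0116
gripper_force: 20.0
```

Head gripped (11.6 mm). First part of the arc, to about 0.6 rad.

jog_arm:
  deltas:
    - [[0.03,0,-0.08,0],[0.07,0,-0.17,0],[0.15,0,-0.33,0],[0.25,0,-0.48,0],[0.37,0,-0.62,0],[0.5,0,-0.74,0],[0.64,0,-0.86,0],[0.64,0,-0.86,0]]

```text
t: 11.95
eef_pos: [0.5031, -0.1031, 0.1892]
ee_rot: [-3.142, -0.0, 0.562]
force: [-1.8, -2.3, 1.5]
width: 0.012
gripper_force: 20.0
```

```bash
python3 - <<'E'
from h import *
S=grab_frame("side");save("s5",S);W=grab_frame("wrist");save("w5",W)
a=cv2.resize(S["img"][200:340,255:385],(372,400),interpolation=3)
b=cv2.resize(W["img"][0:400,120:520],(400,400),interpolation=3)
cv2.imwrite("pics/c5.png",np.hstack([a,b])[:,:,::-1])
E
```

```text
(no output)
```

View pics/c5.png

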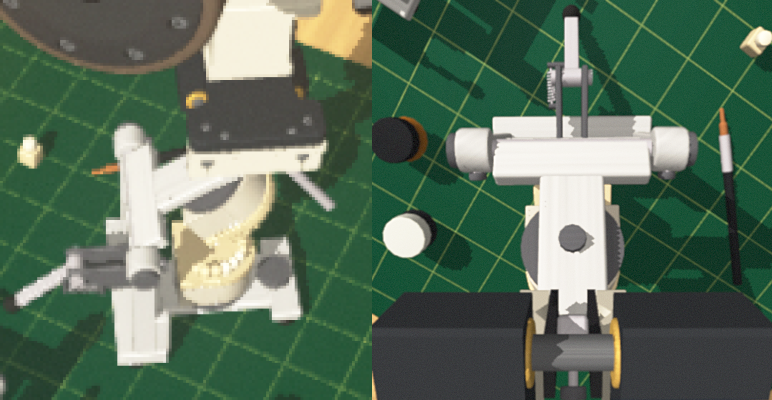

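The frame is following; it stands open ~0.6 rad with the stand level. Continuing.

jog_arm:
  deltas:
    - [[0.07,0,-0.05,0],[0.23,0,-0.14,0],[0.39,0,-0.22,0],[0.56,0,-0.28,0],[0.74,0,-0.32,0],[0.91,0,-0.34,0],[1.0,0,-0.34,0],[1.0,0,-0.34,0]]

```text
t: 13.05
eef_pos: [0.5546, -0.0709, 0.2099]
ee_rot: [3.141, -0.001, 0.563]
force: [-3.5, 2.2, 4.9]
width: 0.0116
gripper_force: 20.0
```

jog_arm:
  deltas:
    - [[0.06,0,0,0],[0.18,0,0,0],[0.3,0,0.01,0],[0.42,0,0.03,0],[0.54,0,0.06,0],[0.62,0,0.08,0],[0.66,0,0.1,0],[0.66,0,0.1,0]]

```text
t: 14.05
eef_pos: [0.5883, -0.0498, 0.2036]
ee_rot: [3.141, -0.002, 0.562]
force: [-1.3, 3.5, 5.7]
width: 0.0116
gripper_force: 20.0
```

```bash
python3 - <<'E'
from h import *
s=arm.get_state();print(s["t"],R.from_euler('z',-YAW).apply(s["eef_pos"]-np.array([*ART,0])))
S=grab_frame("side");save("s6",S);W=grab_frame("wrist");save("w6",W)
a=cv2.resize(S["img"][200:340,255:385],(372,400),interpolation=3)
b=cv2.resize(W["img"][0:400,120:520],(400,400),interpolation=3)
cv2.imwrite("pics/c6.png",np.hstack([a,b])[:,:,::-1])
E
```

```text
14.05 [0.03786803 0.00204352 0.20364984]
```

View pics/c6.png

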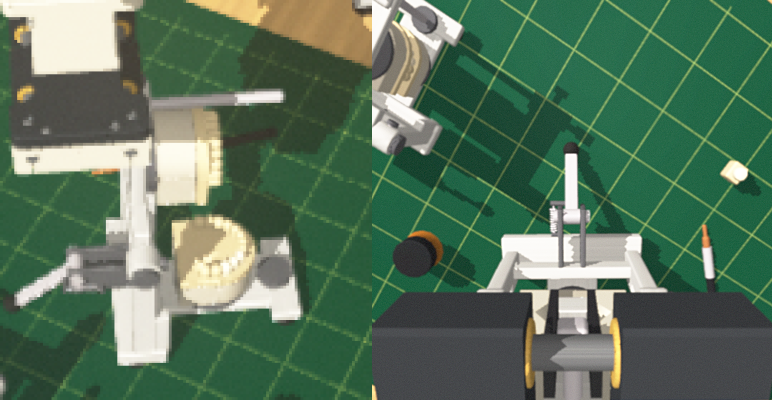

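The frame stands upright (pin horizontal in the side crop at y≈97), with the kickstand out and the stand level. Settling, then handing in.

jog_arm:
  deltas:
    - [[0,0,0,0],[0,0,0,0],[0,0,0,0],[0,0,0,0],[0,0,0,0],[0,0,0,0]]

```text
t: 14.9
eef_pos: [0.5881, -0.0499, 0.2037]
ee_rot: [3.141, -0.002, 0.562]
force: [-2.5, 3.1, 5.6]
width: 0.0115
gripper_force: 20.0
```

```bash
python3 -c "
from h import *
s=arm.get_state();print(s['t'],s['eef_pos'],s['gripper_force'],s['width']);print(arm.job_done())"
```

```text
14.9 [ 0.58809474 -0.04990924  0.20370571] 20.000573694705963 0.011497089099233793
the job is handed in; nothing more can be done
None
```

The job is handed in at about 15 s: the kickstand is fully out and the gripper still holds the upper frame upright, at about 91° by my estimate from the tool position. The stand looked level and unmoved in the last pictures; `job_done()` gave no verdict.

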